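Sort the trimmer's gears into their parts dishes

TASK

The hedge trimmer has been stripped down: pick out its four toothed gears and put each into the parts dish of its own rank in size, the smallest gear in the smallest dish and so on up to the largest gear in the largest dish. Set each gear down without dropping it, lying flat on the floor of its dish with its hub up, and leave the motor and the smooth bearing ring where they are.

Things in the scene. Friction and masses are not known exactly. Their poses are not given: they have to be found in the camera images.
- gear_small: The smallest of four loose steel spur gears, lying flat with its hub up. Toothed disc 34 mm across the tips and 10 mm thick; from it a plain round hub, 22 mm in diameter, rises to 40 mm above the underside (a dark bore mark on its top). Origin: centre of the underside; z is the axis, up through the hub. About 100 g. Grip it across the hub, fingertips above the disc.
- gear_medium: The second-smallest of four loose steel spur gears, lying flat with its hub up. Toothed disc 46 mm across the tips and 10 mm thick; from it a plain round hub, 22 mm in diameter, rises to 40 mm above the underside (a dark bore mark on its top). Origin: centre of the underside; z is the axis, up through the hub. About 150 g. Grip it across the hub, fingertips above the disc.
- gear_large: The second-largest of four loose steel spur gears, lying flat with its hub up. Toothed disc 58 mm across the tips and 10 mm thick; from it a plain round hub, 22 mm in diameter, rises to 40 mm above the underside (a dark bore mark on its top). Origin: centre of the underside; z is the axis, up through the hub. About 200 g. Grip it across the hub, fingertips above the disc.
- gear_largest: The largest of four loose steel spur gears, lying flat with its hub up. Toothed disc 70 mm across the tips and 10 mm thick; from it a plain round hub, 22 mm in diameter, rises to 40 mm above the underside (a dark bore mark on its top). Origin: centre of the underside; z is the axis, up through the hub. About 280 g. Grip it across the hub, fingertips above the disc.
- dish_small: The smallest of four shallow round black parts dishes, stuck to the bench (it does not move). Inside diameter 58 mm, outside 66 mm, rim 12 mm above the bench, inner floor 3 mm above the bench. Origin: centre of the underside, on the bench; z up.
- dish_medium: The second-smallest of four shallow round black parts dishes, stuck to the bench (it does not move). Inside diameter 70 mm, outside 78 mm, rim 12 mm above the bench, inner floor 3 mm above the bench. Origin: centre of the underside, on the bench; z up.
- dish_large: The second-largest of four shallow round black parts dishes, stuck to the bench (it does not move). Inside diameter 82 mm, outside 90 mm, rim 12 mm above the bench, inner floor 3 mm above the bench. Origin: centre of the underside, on the bench; z up.
- dish_largest: The largest of four shallow round black parts dishes, stuck to the bench (it does not move). Inside diameter 94 mm, outside 102 mm, rim 12 mm above the bench, inner floor 3 mm above the bench. Origin: centre of the underside, on the bench; z up.
- motor: Bystander: loose electric motor standing upright, a plain round steel can 38 mm in diameter and 50 mm tall, with a thin shaft to 58 mm. Origin: centre of the underside. Not to be moved.
- bearing: Bystander: loose smooth steel bearing ring without teeth or hub, 40 mm outside and 20 mm inside diameter, 14 mm high, lying flat. Origin: centre of the underside. Not to be moved.
There are look-alikes about, which are no part of the job. Leave any orange or yellow look-alike of the dish_large alone. Leave any red look-alike of the gear_medium alone.

How it is judged:
At the end, for the whole second after the job is handed in: Each gear lies in the dish of its own size rank: centre within 14 mm of the dish's centre (the dish wall itself allows 12 mm), underside less than 6 mm above the bench (the dish floor is at 3 mm), hub up within 0.1 rad, at rest and not touched by the fingers (horizontal distance between gear_small and dish_small below 0.014 m and z of gear_small in the frame of dish_small below 0.006 m and angle between each of gear_small, gear_medium, gear_large, gear_largest's own z axis and vertical below 0.1 rad and linear speed of each of gear_small, gear_medium, gear_large, gear_largest below 0.02 m/s and angular speed of each of gear_small, gear_medium, gear_large, gear_largest below 0.2 rad/s and contact force between each of gear_small, gear_medium, gear_large, gear_largest and the fingers below 0.1 N and horizontal distance between gear_medium and dish_medium below 0.014 m and z of gear_medium in the frame of dish_medium below 0.006 m and horizontal distance between gear_large and dish_large below 0.014 m and z of gear_large in the frame of dish_large below 0.006 m and horizontal distance between gear_largest and dish_largest below 0.014 m and z of gear_largest in the frame of dish_largest below 0.006 m).
It fails at once if a gear is let fall or thrown: it moves faster than 0.9 m/s with no finger on it (a free fall of about 40 mm) ((linear speed of gear_small above 0.9 m/s and contact force between gear_small and the fingers below 0.05 N) or (linear speed of gear_medium above 0.9 m/s and contact force between gear_medium and the fingers below 0.05 N) or (linear speed of gear_large above 0.9 m/s and contact force between gear_large and the fingers below 0.05 N) or (linear speed of gear_largest above 0.9 m/s and contact force between gear_largest and the fingers below 0.05 N)).
It fails at once if the motor is moved more than 15 mm or knocked over (distance of motor from where it was at the start of the episode above 0.015 m or angle between motor's own z axis and vertical above 0.3 rad).
It fails at once if the bearing is moved more than 15 mm or knocked over (distance of bearing from where it was at the start of the episode above 0.015 m or angle between bearing's own z axis and vertical above 0.3 rad).
It also fails if it takes over 96 s, if anything falls off the work surface, if the arm or the gripper's body presses on something with over 40 N, if the wrist force passes 120 N, or if a joint passes its speed limit or range.

ROBOT

A 6-joint arm with a two-finger parallel gripper is mounted at the origin on the work surface. World frame = base frame: x ahead of the robot, y to its left, z up, the work surface at z = 0. Lengths are in m, angles in rad, forces in N, time in s.
With the tool pointing down it reaches from about 0.35 to 0.975 m from the base axis. Payload 4.9 kg.
Tool frame: the origin (TCP) lies midway between the tips of the shut fingers; the grasp point (between the pads) lies 19 mm behind it; z points along the fingers, y is the line along which they close (so a half turn about z gives the same grasp; the last joint's range is limited). The gripper opens to 85 mm and grips with 20 to 120 N. Pads are 22 mm wide; open, the fingers measure 114 mm over their backs; the gripper's body (76 mm by 85 mm) begins 54 mm behind the grasp point. The pads swing forward as they close: fully open they stand 13 mm farther back than shut.
Start: joints at [1.093, 0.053, 1.613, -0, 1.476, -0.119], TCP at [0.219, 0.585, 0.21] pointing down, gripper open.
Joint ranges: [-3.01, 3.01], [-1.01, 2.22], [0.06, 2.58], [-1.02, 4.17], [0.09, 2.62], [-3.14, 3.14]. Speed limits (rad/s): [2.57, 2.57, 3.14, 3.14, 3.14, 3.14].

INTERFACE

Orientations are given as a unit quaternion [w, x, y, z].
In Python, from plant import manip gives the robot as it stands.
- The arm moves only by the tool move_arm, never from a script. Its argument "increments" is one flat list of numbers, 5 for each row, row after row: the shift along the tool's x, y, z in mm, then the turn about the tool's z in rad, then the opening, from 0 (shut) to 1 (fully open). In form: [tx, ty, tz, spin, jaw, tx, ty, tz, spin, jaw, ...]. A call has 1 to 8 rows; each row shifts and turns the commanded pose from where the row before left it, along the tool's axes as they then stand; what a row does not reach is not made up. A row lasts 1/12 s, in which the tool goes at most 41.7 mm and 7.16 degrees, less where a joint would pass 70% of its speed; a pose out of reach is approached as far as the arm can. A call with a gripper value outside its range is refused whole. The fingers move at their own pace and stop on an object; the grip force is fixed at half the most. Time passes only in rows, so rows that do not move let the fingers close. It gives the time, the measured TCP pose, the force, the opening and the grip force at its end, in the units of the state.
- manip.state(): the state, without advancing time (a new reading comes with each control period).
- manip.grab_frame(name): name is "side" or "top"; returns a dict with "image" (480x640x3 uint8, blue, green, red), "fov_y" (degrees; the focal length in pixels is half the picture's height over the tangent of half this angle, whatever the lens; pixels are square), "cx", "cy" (the principal point, pixels), "k1" (the pictures are not rectified: a ray, as slopes to the right and down, at radius r is drawn at 1 + k1 r^2 times it, then the intrinsics apply), "eye" and "rotation" of the camera in the world. Camera axes: x right, y down, z forward; pixel columns grow to the right and rows downward; lengths in m; the calibration is good to about 2 mm. A picture is of the moment at which its call begins. There is no depth.
- manip.job_done(): hands the job in; it is judged then, once.
The state is a dict: "time": time; "joint_pos": joint angles; "joint_vel": joint speeds; "joint_efforts": joint torques, N m; "tool_pos": TCP position; "tool_rot": TCP orientation; "contact_force": force on the tool from outside, world axes, zero at the start; "ft_torque": the same for the moment, N m; "gripper_width": opening from 0.0 (shut) to 1.0 (fully open); "grasp_force": force on a finger pad.
Only numpy, scipy, OpenCV 4.12 (cv2) and the standard library are available. Lean on these libraries where they do the work, as an engineer would, in place of code of your own. Each camera call takes 0.05 s, during which the arm holds its last target. There are 200 camera calls.

## Working session

There is one attempt and no reset: what is moved stays moved. The work goes in short steps, Python scripts to look and compute and a tool call to move; the robot and the scene stay as the last step left them, time stands still between calls to the robot, and variables do not carry over. Pictures are saved under pics/ and viewed, at most 14 in all, crops included, and the job is handed in when it is done.

Besides the shell and the picture viewer there is one more tool, called after "Emit:" as name(argument=value, ...) on one line, values as JSON. move_arm: Moves the arm, as the interface text tells. Its arguments: {"type":"object","properties":{"increments":{"type":"array"}},"required":["increments"]}

```bash
mkdir -p pics; cat > h.py <<'E'
import numpy as np, cv2
from plant import manip
def K(f):
    h=f["image"].shape[0]; F=h/2/np.tan(np.radians(f["fov_y"])/2)
    return np.array([[F,0,f["cx"]],[0,F,f["cy"]],[0,0,1.]]), np.array([f["k1"],0,0,0,0.])
def ray(f,px,z):
    k,d=K(f); p=cv2.undistortPoints(np.array(px,float).reshape(-1,1,2),k,d).reshape(-1,2)
    r=np.c_[p,np.ones(len(p))]@np.array(f["rotation"]).T; e=np.array(f["eye"])
    return e+r*((z-e[2])/r[:,2])[:,None]
def proj(f,P):
    R=np.array(f["rotation"]); k,d=K(f)
    q=(np.atleast_2d(P)-np.array(f["eye"]))@R
    return cv2.projectPoints(q.reshape(-1,1,3),np.zeros(3),np.zeros(3),k,d)[0].reshape(-1,2)
E
python3 - <<'E'
from h import *
import pickle
for n in("top","side"):
    f=manip.grab_frame(n); cv2.imwrite(f"pics/{n}0.png",f["image"]); pickle.dump(f,open(n+"0.pkl","wb"))
    print(n,f["fov_y"],f["cx"],f["cy"],f["k1"],f["eye"],np.round(f["rotation"],3).tolist())
s=manip.state(); print(s)
E
```

```text
top 56.18113097070325 313.211387470602 243.25679561637102 0.006782802769032339 [ 0.31774417 -0.04238428  1.0032618 ] [0.056, -0.702, 0.706, -0.075]
side 47.94181341349605 325.1916812936362 240.01114338437475 -0.1312680865029051 [ 0.14053245 -0.87312644  0.69472321] [-0.444, 0.872, -0.183, 0.097]
{'time': 0.1, 'joint_pos': array([ 1.09301533e+00,  5.32975815e-02,  1.61415126e+00, -2.96379828e-05,
        1.47601463e+00, -1.19036908e-01]), 'joint_vel': array([-0.00052204, -0.00283721, -0.00182393,  0.00092242, -0.00137359,
       -0.00020395]), 'joint_efforts': array([ 5.92703350e-05, -3.94901526e+01, -3.71362031e+01, -1.06938262e-04,
        3.89369830e-03,  8.40230967e-06]), 'tool_pos': array([0.21918563, 0.58465868, 0.20888507]), 'tool_rot': array([-2.60910766e-04,  1.78410255e-01,  9.83955744e-01, -8.98405559e-04]), 'contact_force': array([-0.22342804,  0.20812558, -0.15286662]), 'ft_torque': array([ 0.06647241, -0.06374454,  0.05256204]), 'grasp_force': 0.0, 'gripper_width': 0.998024645485803}
```

```bash
python3 - <<'E'
s=open('h.py').read()
s=s.replace("import numpy as np, cv2","import numpy as np, cv2\nfrom scipy.spatial.transform import Rotation\ndef rot(q): q=np.array(q); return Rotation.from_quat(np.r_[q[1:],q[0]]).as_matrix()")
s=s.replace('np.array(f["rotation"])','rot(f["rotation"])')
open('h.py','w').write(s)
E
```

```text
(no output)
```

View pics/top0.png

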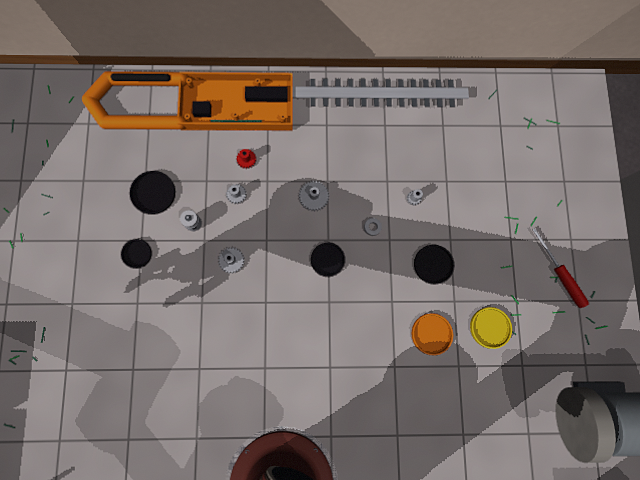

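View pics/side0.png

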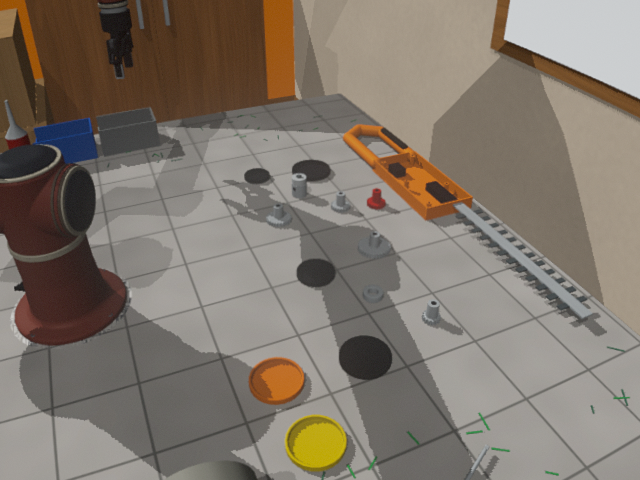

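```bash
python3 - <<'E'
from h import *
import pickle
f=pickle.load(open("top0.pkl","rb")); g=pickle.load(open("side0.pkl","rb"))
print(ray(f,[[152,192],[436,264]],0))
for nm,F in(("top",f),("side",g)):
    im=F["image"]; m=(im.max(2)<45).astype(np.uint8)
    if nm=="top": m[:145]=0; m[300:]=0
    else: m[:150]=0;m[:,:230]=0;m[390:]=0
    cs,_=cv2.findContours(m,cv2.RETR_EXTERNAL,cv2.CHAIN_APPROX_NONE)
    for c in cs:
        if cv2.contourArea(c)<150: continue
        w=ray(F,cv2.convexHull(c),.012)[:,:2]; (x,y),r=cv2.minEnclosingCircle((w*1000).astype(np.float32))
        print(nm,cv2.boundingRect(c),"xy",round(x,1),round(y,1),"d",round(2*r,1))
im=f["image"]
crops=[im[y-26:y+26,x-26:x+26] for x,y in((236,193),(231,260),(313,195),(416,197),(189,219),(372,226))]
c=[cv2.resize(k,None,fx=5,fy=5,interpolation=cv2.INTER_CUBIC) for k in crops]
cv2.imwrite("pics/crop.png",np.vstack([np.hstack(c[:3]),np.hstack(c[3:])]))
E
```

```text
[[ 0.62724084  0.29897803  0.        ]
 [ 0.4578367  -0.34846076  0.        ]]
top (414, 245, 40, 39) xy 456.6 -338.9 d 91.4
top (311, 242, 34, 35) xy 468.7 -100.9 d 77.3
top (121, 239, 31, 29) xy 483.0 321.9 d 66.9
top (130, 171, 45, 43) xy 624.1 293.8 d 103.5
side (361, 337, 30, 42) xy 457.8 -345.4 d 93.2
```

View pics/crop.png

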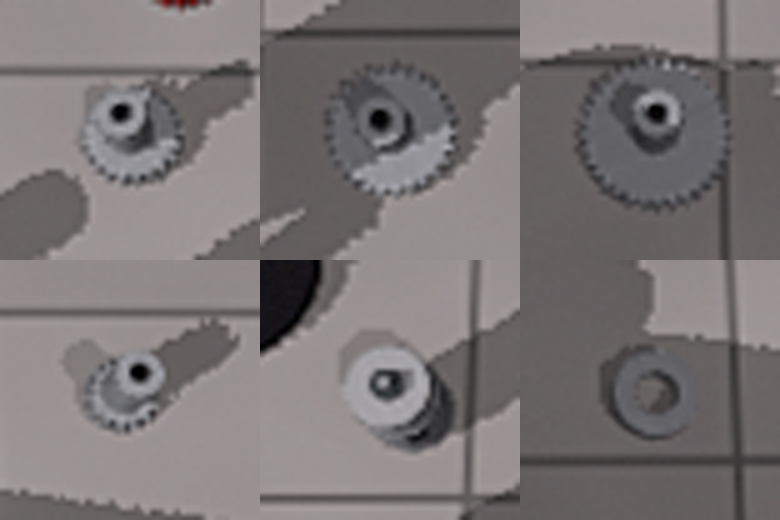

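The crop shows, in order: gears at top-view (236,193) ≈46 mm (medium), (231,260) ≈58 mm (large), (313,195) ≈70 mm (largest), (416,197) ≈34 mm (small). The motor is at (189,219) and the bearing ring at (372,226).

Possible mix-ups: the red gear at (246,158), the orange dish at (432,333), the yellow dish at (491,327), the motor and the bearing. All are excluded by colour or shape. Black dishes: (136,253) is 66 mm, (327,260) is 78, (433,264) is 90 and (152,192) is 102.

```bash
cat > meas.py <<'E'
from h import *
from scipy.optimize import least_squares
def bore(F,px,n=5,pow=1.):
    g=F["image"].max(2).astype(float); x0,y0=map(int,px)
    w=g[y0-n:y0+n+1,x0-n:x0+n+1]; 
    yy,xx=np.mgrid[y0-n:y0+n+1,x0-n:x0+n+1]
    mn=np.unravel_index(w.argmin(),w.shape); cy,cx=yy[mn],xx[mn]
    w=g[cy-3:cy+4,cx-3:cx+4]; yy,xx=np.mgrid[cy-3:cy+4,cx-3:cx+4]
    k=np.clip(90-w,0,None); return (xx*k).sum()/k.sum(),(yy*k).sum()/k.sum()
E
python3 - <<'E'
from meas import *
import pickle
f=pickle.load(open("top0.pkl","rb")); g=pickle.load(open("side0.pkl","rb"))
for n,px in dict(small=(417,196),med=(234,189),large=(229,258),largest=(314,191)).items():
    b=bore(f,px,4); P=ray(f,[b],.04)[0]; q=proj(g,P)[0]; sb=bore(g,q,4) 
    print(n,np.round(b,1),np.round(P*1000,1),"side pred",np.round(q,1),"bore",np.round(sb,1), np.round(ray(g,[sb],.04)[0]*1000,1))
for n,P in dict(small=(483,322,3),med=(469,-101,3),large=(457,-339,3),largest=(624,294,3)).items():
    q=proj(g,np.array(P)/1000)[0]; print(n,q)
print("motor",ray(f,[[189-26+385/5%52,219]],.055)[0], ray(f,[[188.3,217]],.055)[0],"bearing",ray(f,[[372,226]],.014)[0],"red",ray(f,[[246,156]],.04)[0])
s=manip.state(); print(s["tool_pos"],np.round(rot(s["tool_rot"]),3))
E
```

```text
small [417.4 193. ] [ 612.9 -303.6   40. ] side pred [434.4 303.4] bore [433.3 302.7] [ 612.  -301.2   40. ]
med [233.7 188.9] [622.1 106.4  40. ] side pred [341.4 193.6] bore [340.3 193. ] [621.1 109.8  40. ]
large [228.4 257.3] [468.7 113.8  40. ] side pred [278.8 205.9] bore [277.6 205. ] [467.4 118.2  40. ]
largest [313.7 191.1] [617.3 -71.3  40. ] side pred [375.4 234.1] bore [373.9 233.4] [615.7 -67.6  40. ]
small [257.36380348 177.57627388]
med [316.23142834 273.89198237]
large [365.20403828 357.85252428]
largest [311.36968178 171.92664025]
motor [0.54995842 0.20019549 0.055     ] [0.55438434 0.19974591 0.055     ] bearing [ 0.54320076 -0.20341025  0.014     ] red [0.69938506 0.0806627  0.04      ]
[0.21918563 0.58465868 0.20888507] [[-0.936  0.351 -0.001]
 [ 0.351  0.936 -0.002]
 [ 0.    -0.002 -1.   ]]
```

```bash
cat > go.py <<'E'
# usage: go.py x y z(mm): tool-frame shift from the present TCP, and rows needed
import sys; from h import *
s=manip.state(); R=rot(s["tool_rot"]); t=np.array(sys.argv[1:4],float); p=s["tool_pos"]*1000
d=R.T@(t-p); n=int(np.ceil(np.linalg.norm(d)/39))
print("t",s["time"],"tcp",np.round(p,1),"shift",np.round(d,1),"rows",n,"per row",np.round(d/n,1),"tilt",np.round(R[:,2],3),"grip",s["gripper_width"],s["grasp_force"])
E
python3 go.py 468 116 110; python3 go.py 468 116 209
```

```text
t 0.1 tcp [219.2 584.7 208.9] shift [-397.5 -351.3   99.5] rows 14 per row [-28.4 -25.1   7.1] tilt [-0.001 -0.002 -1.   ] grip 0.998024645485803 0.0
t 0.1 tcp [219.2 584.7 208.9] shift [-397.5 -351.5    0.5] rows 14 per row [-28.4 -25.1   0. ] tilt [-0.001 -0.002 -1.   ] grip 0.998024645485803 0.0
```

Emit:
move_arm(increments=[-28, -25, 7, 0, 1, -28, -25, 7, 0, 1, -28, -25, 7, 0, 1, -28, -25, 7, 0, 1, -28, -25, 7, 0, 1, -28, -25, 7, 0, 1, -28, -25, 7, 0, 1, -28, -25, 7, 0, 1])

```text
time: 0.77
tool_pos: [0.3591, 0.3175, 0.1532]
tool_rot: [-0.0, 0.178, 0.984, -0.0]
contact_force: [0.1, -0.3, -0.7]
gripper_width: 0.998
grasp_force: 0.0
```

Emit:
move_arm(increments=[-28, -25, 7, 0, 1, -28, -25, 7, 0, 1, -28, -25, 7, 0, 1, -28, -25, 7, 0, 1, -28, -25, 7, 0, 1, -28, -25, 7, 0, 1, 0, 0, 0, 0, 1, 0, 0, 0, 0, 1])

```text
time: 1.43
tool_pos: [0.4635, 0.1182, 0.1111]
tool_rot: [-0.001, 0.18, 0.984, -0.0]
contact_force: [-0.2, 0.7, 0.1]
gripper_width: 1.0
grasp_force: 0.0
```

```bash
python3 go.py 468 116 13;python3 - <<'E'
from h import *
f=manip.grab_frame("top");g=manip.grab_frame("side")
a=f["image"][200:310,170:290];b=g["image"][110:220,215:335]
cv2.imwrite("pics/hov.png",cv2.resize(np.hstack([a,b]),None,fx=3,fy=3))
E
```

```text
t 1.4333 tcp [463.5 118.2 111.1] shift [-5.2 -0.4 98.1] rows 3 per row [-1.7 -0.1 32.7] tilt [-0.002  0.    -1.   ] grip 0.9997800105929744 0.0
```

View pics/hov.png

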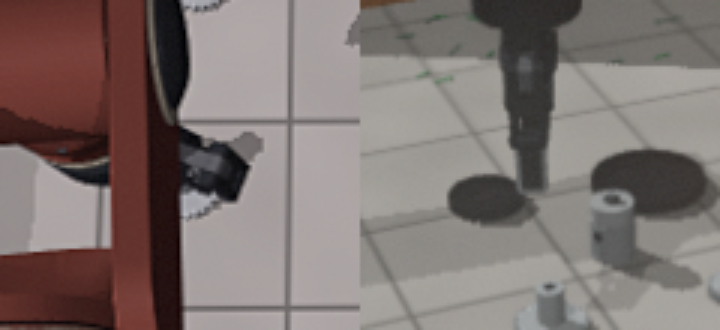

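The arm hides the gear from above. In the side half, the fingers hang above the gear hub at side (278,205), as predicted. Descending.

Emit:
move_arm(increments=[-5, 0, 30, 0, 1, 0, 0, 30, 0, 1, 0, 0, 20, 0, 1, 0, 0, 10, 0, 1, 0, 0, 8, 0, 1, 0, 0, 0, 0, 1])

```text
time: 2.03
tool_pos: [0.4672, 0.1189, 0.013]
tool_rot: [-0.001, 0.178, 0.984, -0.0]
contact_force: [-1.2, 0.1, -0.1]
gripper_width: 1.002
grasp_force: 0.0
```

Emit:
move_arm(increments=[0, 0, 0, 0, 0, 0, 0, 0, 0, 0, 0, 0, 0, 0, 0, 0, 0, 0, 0, 0, 0, 0, 0, 0, 0, 0, 0, 0, 0, 0, 0, 0, 0, 0, 0, 0, 0, 0, 0, 0])

```text
time: 2.7
tool_pos: [0.469, 0.1179, 0.0152]
tool_rot: [0.001, 0.178, 0.984, -0.0]
contact_force: [-1.9, -1.9, 5.6]
gripper_width: 0.205
grasp_force: 58.5
```

```bash
python3 go.py 456.5 -337 105
```

```text
t 2.7 tcp [469.  117.9  15.2] shift [-148.1 -430.3  -89.7] rows 12 per row [-12.3 -35.9  -7.5] tilt [ 0.001 -0.    -1.   ] grip 0.20525264406366703 58.50580394268036
```

Emit:
move_arm(increments=[0, 0, -15, 0, 0, 0, 0, -30, 0, 0, 0, 0, -30, 0, 0, 0, 0, -15, 0, 0, 0, 0, 0, 0, 0])

```text
time: 3.12
tool_pos: [0.4712, 0.1184, 0.1083]
tool_rot: [0.004, 0.178, 0.984, 0.001]
contact_force: [1.0, 0.3, -1.9]
gripper_width: 0.203
grasp_force: 58.9
```

```bash
python3 go.py 456.5 -337 105
```

```text
t 3.1167 tcp [471.2 118.4 108.3] shift [-146.2 -431.5    2.7] rows 12 per row [-12.2 -36.    0.2] tilt [ 0.008  0.001 -1.   ] grip 0.20340207683192935 58.88163149356842
```

Emit:
move_arm(increments=[-12, -36, 0, 0, 0, -12, -36, 0, 0, 0, -12, -36, 0, 0, 0, -12, -36, 0, 0, 0, -12, -36, 0, 0, 0, -12, -36, 0, 0, 0, -12, -36, 0, 0, 0, -12, -36, 0, 0, 0])

```text
time: 3.78
tool_pos: [0.4554, -0.1864, 0.1017]
tool_rot: [-0.001, 0.179, 0.984, 0.001]
contact_force: [0.3, 0.8, -1.4]
gripper_width: 0.205
grasp_force: 59.0
```

Emit:
move_arm(increments=[-12, -36, 0, 0, 0, -12, -36, 0, 0, 0, -12, -36, 0, 0, 0, -12, -36, 0, 0, 0, 0, 0, 0, 0, 0, 0, 0, 0, 0, 0])

```text
time: 4.28
tool_pos: [0.4501, -0.3379, 0.1017]
tool_rot: [-0.001, 0.18, 0.984, 0.001]
contact_force: [-0.4, 1.3, -2.7]
gripper_width: 0.203
grasp_force: 59.1
```

```bash
python3 go.py 456.5 -337 19
```

```text
t 4.2833 tcp [ 450.1 -337.9  101.7] shift [-6.   3.  82.7] rows 3 per row [-2.   1.  27.6] tilt [-0.002  0.003 -1.   ] grip 0.20341101934275352 59.12738800048828
```

Emit:
move_arm(increments=[-6, 3, 20, 0, 0, 0, 0, 25, 0, 0, 0, 0, 20, 0, 0, 0, 0, 8, 0, 0, 0, 0, 0, 0, 0, 0, 0, 0, 0, 0])

```text
time: 4.78
tool_pos: [0.4578, -0.3352, 0.0304]
tool_rot: [-0.001, 0.178, 0.984, 0.0]
contact_force: [-0.2, -0.4, -2.1]
gripper_width: 0.202
grasp_force: 59.2
```

```bash
python3 go.py 456.5 -337 18;python3 - <<'E'
from h import *
f=manip.grab_frame("top");g=manip.grab_frame("side")
a=f["image"][205:325,370:490];b=g["image"][290:410,305:425]
cv2.imwrite("pics/pl1.png",cv2.resize(np.hstack([a,b]),None,fx=3,fy=3))
E
```

```text
t 4.7833 tcp [ 457.8 -335.2   30.4] shift [ 0.6 -2.2 12.4] rows 1 per row [ 0.6 -2.2 12.4] tilt [-0.001  0.001 -1.   ] grip 0.20227512325060618 59.167301058769226
```

View pics/pl1.png

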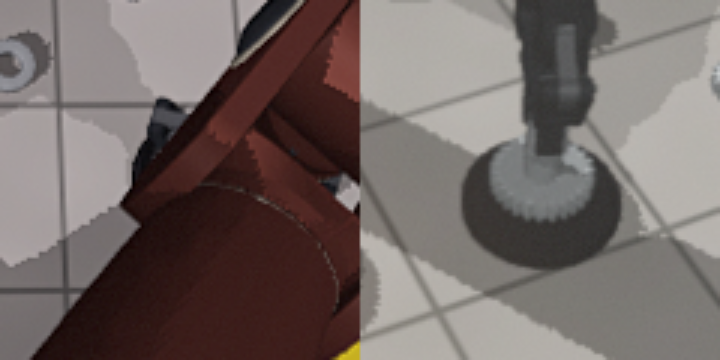

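```bash
python3 - <<'E'
from h import *
import pickle
g=pickle.load(open("side0.pkl","rb"))
print(proj(g,[[.4565,-.337,.025],[.4565,-.337,.003]]), ray(g,[[366,351.5]],.025), ray(g,[[365.5,357.5]],.012))
E
```

```text
[[365.09597855 348.22975272]
 [364.40058997 357.12730516]] [[ 0.45452553 -0.34411169  0.025     ]] [[ 0.45369177 -0.34545567  0.012     ]]
```

The gear and dish centres agree within about 2 mm in the side view (gear ≈(366,351), dish ≈(365,357)). Setting down.

Emit:
move_arm(increments=[0, -1, 6, 0, 0, 0, 0, 4, 0, 0, 0, 0, 2, 0, 0, 0, 0, 0, 0, 0, 0, 0, 0, 0, 0])

```text
time: 5.3
tool_pos: [0.4576, -0.3372, 0.0188]
tool_rot: [-0.0, 0.178, 0.984, 0.0]
contact_force: [-0.3, -0.2, -2.4]
gripper_width: 0.202
grasp_force: 59.2
```

Emit:
move_arm(increments=[0, 0, 1, 0, 0, 0, 0, 1, 0, 0, 0, 0, 0, 0, 0])

```text
time: 5.55
tool_pos: [0.458, -0.3375, 0.0182]
tool_rot: [-0.0, 0.178, 0.984, -0.0]
contact_force: [-2.2, 1.9, 4.5]
gripper_width: 0.205
grasp_force: 60.3
```

Touched down. Open, rise.

Emit:
move_arm(increments=[0, 0, -1, 0, 0.5, 0, 0, 0, 0, 1, 0, 0, 0, 0, 1, 0, 0, 0, 0, 1, 0, 0, 0, 0, 1, 0, 0, -10, 0, 1, 0, 0, -30, 0, 1, 0, 0, -30, 0, 1])

```text
time: 6.22
tool_pos: [0.4565, -0.3361, 0.0875]
tool_rot: [-0.002, 0.178, 0.984, 0.001]
contact_force: [0.2, -0.6, 1.1]
gripper_width: 1.001
grasp_force: 0.0
```

```bash
python3 go.py 612.5 -302 90
```

```text
t 6.2167 tcp [ 456.5 -336.1   87.5] shift [-134.    86.7   -2.9] rows 5 per row [-26.8  17.3  -0.6] tilt [-0.003  0.003 -1.   ] grip 1.0010237830507165 0.0
```

Emit:
move_arm(increments=[-27, 17, 0, 0, 1, -27, 17, 0, 0, 1, -27, 18, 0, 0, 1, -27, 18, 0, 0, 1, -26, 17, 0, 0, 1, 0, 0, 0, 0, 1, 0, 0, 0, 0, 1])

```text
time: 6.8
tool_pos: [0.6151, -0.3023, 0.0885]
tool_rot: [0.0, 0.177, 0.984, -0.0]
contact_force: [0.6, -0.6, -0.0]
gripper_width: 0.998
grasp_force: 0.0
```

```bash
python3 go.py 612.5 -302 15.5
```

```text
t 6.8 tcp [ 615.1 -302.3   88.5] shift [ 2.5 -0.6 73. ] rows 2 per row [ 1.3 -0.3 36.5] tilt [ 0. -0. -1.] grip 0.997785105480162 0.0
```

Emit:
move_arm(increments=[2, 0, 30, 0, 1, 0, 0, 25, 0, 1, 0, 0, 12, 0, 1, 0, 0, 6, 0, 1, 0, 0, 0, 0, 1, 0, 0, 0, 0, 0, 0, 0, 0, 0, 0, 0, 0, 0, 0, 0])

```text
time: 7.47
tool_pos: [0.613, -0.303, 0.0171]
tool_rot: [0.002, 0.178, 0.984, -0.001]
contact_force: [0.2, 0.6, -0.0]
gripper_width: 0.606
grasp_force: 0.0
```

Emit:
move_arm(increments=[0, 0, 0, 0, 0, 0, 0, 0, 0, 0, 0, 0, 0, 0, 0, 0, 0, 0, 0, 0, 0, 0, 0, 0, 0])

```text
time: 7.88
tool_pos: [0.6125, -0.3026, 0.0162]
tool_rot: [0.001, 0.178, 0.984, -0.0]
contact_force: [-0.5, -0.6, 4.5]
gripper_width: 0.199
grasp_force: 58.6
```

Emit:
move_arm(increments=[0, 0, -15, 0, 0, 0, 0, -30, 0, 0, 0, 0, -30, 0, 0, 0, 0, -25, 0, 0, 0, 0, 0, 0, 0])

```text
time: 8.3
tool_pos: [0.6152, -0.304, 0.1229]
tool_rot: [0.005, 0.178, 0.984, -0.002]
contact_force: [1.0, 0.0, 0.7]
gripper_width: 0.198
grasp_force: 58.7
```

```bash
python3 go.py 482.5 324 115
```

```text
t 8.3 tcp [ 615.2 -304.   122.9] shift [344.8 541.5   3. ] rows 17 per row [20.3 31.9  0.2] tilt [ 0.01  -0.006 -1.   ] grip 0.19812145569721581 58.67791771888733
```

Emit:
move_arm(increments=[20, 32, 0, 0, 0, 20, 32, 0, 0, 0, 20, 32, 0, 0, 0, 20, 32, 0, 0, 0, 20, 32, 0, 0, 0, 20, 32, 0, 0, 0, 20, 32, 0, 0, 0, 20, 32, 0, 0, 0])

```text
time: 8.97
tool_pos: [0.5504, -0.0044, 0.114]
tool_rot: [-0.001, 0.179, 0.984, 0.0]
contact_force: [0.2, 0.8, -0.6]
gripper_width: 0.199
grasp_force: 58.7
```

Emit:
move_arm(increments=[20, 32, 0, 0, 0, 20, 32, 0, 0, 0, 20, 32, 0, 0, 0, 20, 32, 0, 0, 0, 20, 32, 0, 0, 0, 20, 32, 0, 0, 0, 20, 32, 0, 0, 0, 20, 32, 0, 0, 0])

```text
time: 9.63
tool_pos: [0.4904, 0.2912, 0.1141]
tool_rot: [-0.001, 0.178, 0.984, -0.0]
contact_force: [0.7, -0.0, -1.1]
gripper_width: 0.2
grasp_force: 58.7
```

Emit:
move_arm(increments=[20, 30, 0, 0, 0, 0, 0, 0, 0, 0, 0, 0, 0, 0, 0])

```text
time: 9.88
tool_pos: [0.4823, 0.3261, 0.1139]
tool_rot: [-0.001, 0.177, 0.984, -0.001]
contact_force: [0.9, -0.2, -1.1]
gripper_width: 0.198
grasp_force: 58.8
```

```bash
python3 go.py 482.5 324 19.5
```

```text
t 9.8833 tcp [482.3 326.1 113.9] shift [-1.  -1.7 94.4] rows 3 per row [-0.3 -0.6 31.5] tilt [-0.002 -0.001 -1.   ] grip 0.1983792771730451 58.7922477722168
```

Emit:
move_arm(increments=[-1, -2, 30, 0, 0, 0, 0, 30, 0, 0, 0, 0, 20, 0, 0, 0, 0, 8, 0, 0, 0, 0, 4, 0, 0, 0, 0, 2, 0, 0, 0, 0, 0, 0, 0, 0, 0, 0, 0, 0])

```text
time: 10.55
tool_pos: [0.4854, 0.3229, 0.0227]
tool_rot: [0.001, 0.179, 0.984, 0.001]
contact_force: [0.1, -0.3, -1.8]
gripper_width: 0.196
grasp_force: 58.8
```

```bash
python3 go.py 482.5 324 18.5;python3 - <<'E'
from h import *
f=manip.grab_frame("top");g=manip.grab_frame("side")
a=f["image"][195:315,80:200];b=g["image"][110:230,200:320]
cv2.imwrite("pics/pl2.png",cv2.resize(np.hstack([a,b]),None,fx=3,fy=3))
E
```

```text
t 10.55 tcp [485.4 322.9  22.7] shift [ 3.1 -0.   4.2] rows 1 per row [ 3.1 -0.   4.2] tilt [ 0.003  0.001 -1.   ] grip 0.1960949631282212 58.838061690330505
```

View pics/pl2.png

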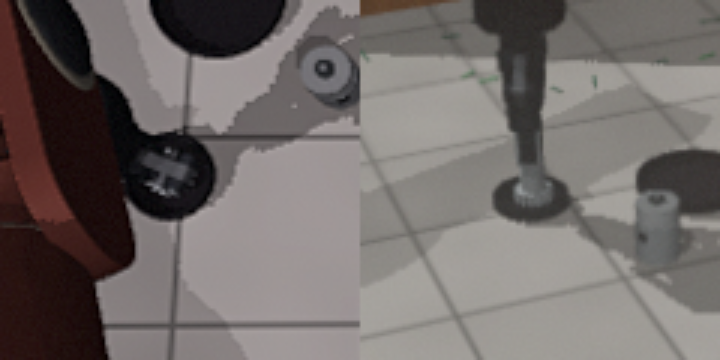

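The small gear hangs just over the middle of the small dish: top ≈(135,253), side ≈(257,175). Lowering.

Emit:
move_arm(increments=[2, 0, 2, 0, 0, 0, 0, 1, 0, 0, 0, 0, 1, 0, 0, 0, 0, 0, 0, 0])

```text
time: 10.98
tool_pos: [0.4831, 0.3236, 0.0192]
tool_rot: [0.001, 0.178, 0.984, 0.0]
contact_force: [-3.1, -2.9, 7.2]
gripper_width: 0.198
grasp_force: 60.7
```

Emit:
move_arm(increments=[0, 0, -1, 0, 0.5, 0, 0, 0, 0, 1, 0, 0, 0, 0, 1, 0, 0, 0, 0, 1, 0, 0, 0, 0, 1, 0, 0, -10, 0, 1, 0, 0, -30, 0, 1, 0, 0, -30, 0, 1])

```text
time: 11.65
tool_pos: [0.4807, 0.3225, 0.0873]
tool_rot: [-0.002, 0.178, 0.984, -0.001]
contact_force: [0.7, -0.2, 0.8]
gripper_width: 1.0
grasp_force: 0.0
```

```bash
python3 go.py 621.5 108 110
```

```text
t 11.65 tcp [480.7 322.5  87.3] shift [-207.1 -151.5  -22.8] rows 7 per row [-29.6 -21.6  -3.3] tilt [-0.004 -0.002 -1.   ] grip 0.9998164527353712 0.0
```

Emit:
move_arm(increments=[-29, -21, -12, 0, 1, -29, -21, -11, 0, 1, -30, -22, 0, 0, 1, -30, -22, 0, 0, 1, -30, -22, 0, 0, 1, -29, -22, 0, 0, 1, -29, -22, 0, 0, 1, 0, 0, 0, 0, 1])

```text
time: 12.32
tool_pos: [0.6249, 0.1033, 0.1123]
tool_rot: [0.002, 0.181, 0.983, -0.001]
contact_force: [-0.4, -0.2, -0.3]
gripper_width: 1.003
grasp_force: 0.0
```

Emit:
move_arm(increments=[0, 0, 0, 0, 1])

```text
time: 12.4
tool_pos: [0.6226, 0.1069, 0.1117]
tool_rot: [0.0, 0.18, 0.984, 0.0]
contact_force: [0.2, 0.3, -0.2]
gripper_width: 1.001
grasp_force: 0.0
```

```bash
python3 go.py 621.5 108 15.5
```

```text
t 12.4 tcp [622.6 106.9 111.7] shift [ 1.5  0.6 96.2] rows 3 per row [ 0.5  0.2 32.1] tilt [ 0.001  0.    -1.   ] grip 1.0006420582503375 0.0
```

Emit:
move_arm(increments=[1, 1, 30, 0, 1, 0, 0, 30, 0, 1, 0, 0, 20, 0, 1, 0, 0, 10, 0, 1, 0, 0, 6, 0, 1, 0, 0, 0, 0, 1, 0, 0, 0, 0, 0, 0, 0, 0, 0, 0])

```text
time: 13.07
tool_pos: [0.6226, 0.1103, 0.0171]
tool_rot: [0.002, 0.178, 0.984, 0.0]
contact_force: [0.3, -0.5, 0.6]
gripper_width: 0.746
grasp_force: 0.0
```

Emit:
move_arm(increments=[0, 0, 0, 0, 0, 0, 0, 0, 0, 0, 0, 0, 0, 0, 0, 0, 0, 0, 0, 0, 0, 0, 0, 0, 0, 0, 0, 0, 0, 0, 0, 0, 0, 0, 0])

```text
time: 13.65
tool_pos: [0.6217, 0.1097, 0.016]
tool_rot: [0.001, 0.178, 0.984, -0.0]
contact_force: [-1.3, -0.7, 5.7]
gripper_width: 0.201
grasp_force: 58.7
```

Emit:
move_arm(increments=[0, 0, -15, 0, 0, 0, 0, -30, 0, 0, 0, 0, -30, 0, 0, 0, 0, -20, 0, 0, 0, 0, 0, 0, 0])

```text
time: 14.07
tool_pos: [0.6247, 0.1103, 0.1167]
tool_rot: [0.005, 0.178, 0.984, 0.001]
contact_force: [1.0, -1.0, -0.9]
gripper_width: 0.196
grasp_force: 58.7
```

```bash
python3 go.py 468.5 -99 110
```

```text
t 14.0667 tcp [624.7 110.3 116.7] shift [  72.9 -250.8    4.9] rows 7 per row [ 10.4 -35.8   0.7] tilt [ 0.01   0.001 -1.   ] grip 0.19609203838585276 58.7178772687912
```

Emit:
move_arm(increments=[10, -36, 0, 0, 0, 10, -36, 0, 0, 0, 10, -36, 0, 0, 0, 10, -36, 0, 0, 0, 11, -36, 0, 0, 0, 11, -36, 0, 0, 0, 11, -35, 0, 0, 0, 0, 0, 0, 0, 0])

```text
time: 14.73
tool_pos: [0.4606, -0.1027, 0.1082]
tool_rot: [-0.002, 0.181, 0.983, -0.001]
contact_force: [0.5, 0.8, -2.1]
gripper_width: 0.202
grasp_force: 58.8
```

Emit:
move_arm(increments=[0, 0, 0, 0, 0])

```text
time: 14.82
tool_pos: [0.463, -0.1003, 0.1088]
tool_rot: [-0.001, 0.18, 0.984, 0.0]
contact_force: [0.4, -0.4, -1.2]
gripper_width: 0.196
grasp_force: 58.8
```

```bash
python3 go.py 468.5 -99 19
```

```text
t 14.8167 tcp [ 463.  -100.3  108.8] shift [-4.8  3.2 89.8] rows 3 per row [-1.6  1.1 29.9] tilt [-0.001  0.001 -1.   ] grip 0.19609571295601066 58.84185969829559
```

Emit:
move_arm(increments=[-4, 2, 30, 0, 0, 0, 0, 30, 0, 0, 0, 0, 20, 0, 0, 0, 0, 6, 0, 0, 0, 0, 0, 0, 0, 0, 0, 0, 0, 0])

```text
time: 15.32
tool_pos: [0.4697, -0.0985, 0.0244]
tool_rot: [0.0, 0.178, 0.984, 0.0]
contact_force: [-0.0, -0.5, -0.6]
gripper_width: 0.199
grasp_force: 58.9
```

```bash
python3 go.py 468.5 -99 19;python3 - <<'E'
from h import *
g=manip.grab_frame("side");f=manip.grab_frame("top")
a=f["image"][200:320,270:390];b=g["image"][210:330,255:375]
cv2.imwrite("pics/pl3.png",cv2.resize(np.hstack([a,b]),None,fx=3,fy=3))
E
```

```text
t 15.3167 tcp [469.7 -98.5  24.4] shift [ 1.  -0.9  5.4] rows 1 per row [ 1.  -0.9  5.4] tilt [ 0.  0. -1.] grip 0.19869561370045885 58.924707770347595
```

View pics/pl3.png

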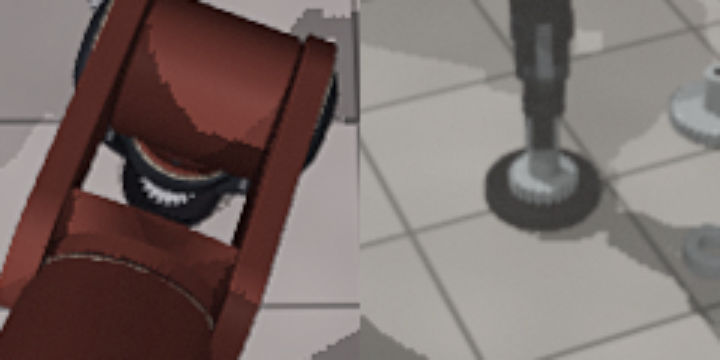

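The medium gear is centred over the medium dish in the side view, at ≈(316,270). Lowering.

Emit:
move_arm(increments=[0, 0, 3, 0, 0, 0, 0, 2, 0, 0, 0, 0, 1, 0, 0, 0, 0, 0, 0, 0, 0, 0, 0, 0, 0])

```text
time: 15.83
tool_pos: [0.4698, -0.0994, 0.019]
tool_rot: [0.001, 0.178, 0.984, -0.0]
contact_force: [-1.6, -0.7, 5.1]
gripper_width: 0.199
grasp_force: 59.9
```

Emit:
move_arm(increments=[0, 0, -1, 0, 0.5, 0, 0, 0, 0, 1, 0, 0, 0, 0, 1, 0, 0, 0, 0, 1, 0, 0, 0, 0, 1, 0, 0, -10, 0, 1, 0, 0, -30, 0, 1, 0, 0, -30, 0, 1])

```text
time: 16.5
tool_pos: [0.4675, -0.0984, 0.0887]
tool_rot: [-0.002, 0.178, 0.984, 0.0]
contact_force: [1.5, 0.3, 0.5]
gripper_width: 0.996
grasp_force: 0.0
```

```bash
python3 go.py 616.5 -69 90
```

```text
t 16.5 tcp [467.5 -98.4  88.7] shift [-129.1   79.9   -1.9] rows 4 per row [-32.3  20.   -0.5] tilt [-0.004  0.002 -1.   ] grip 0.9960415012222816 0.0
```

Emit:
move_arm(increments=[-26, 16, 0, 0, 1, -26, 16, 0, 0, 1, -26, 16, 0, 0, 1, -26, 16, 0, 0, 1, -25, 16, 0, 0, 1, 0, 0, 0, 0, 1, 0, 0, 0, 0, 1])

```text
time: 17.08
tool_pos: [0.6188, -0.0692, 0.0892]
tool_rot: [-0.0, 0.178, 0.984, -0.0]
contact_force: [-0.5, -0.1, 0.4]
gripper_width: 0.997
grasp_force: 0.0
```

```bash
python3 go.py 616.5 -69 15.5
```

```text
t 17.0833 tcp [618.8 -69.2  89.2] shift [ 2.1 -0.6 73.7] rows 2 per row [ 1.1 -0.3 36.9] tilt [-0. -0. -1.] grip 0.9971184121098137 0.0
```

Emit:
move_arm(increments=[2, 0, 30, 0, 1, 0, 0, 25, 0, 1, 0, 0, 12, 0, 1, 0, 0, 6, 0, 1, 0, 0, 0, 0, 1, 0, 0, 0, 0, 0, 0, 0, 0, 0, 0, 0, 0, 0, 0, 0])

```text
time: 17.75
tool_pos: [0.6174, -0.0691, 0.018]
tool_rot: [0.002, 0.178, 0.984, -0.0]
contact_force: [0.6, -0.2, -1.1]
gripper_width: 0.606
grasp_force: 0.0
```

Emit:
move_arm(increments=[0, 0, 0, 0, 0, 0, 0, 0, 0, 0, 0, 0, 0, 0, 0, 0, 0, 0, 0, 0, 0, 0, 0, 0, 0, 0, 0, 0, 0, 0])

```text
time: 18.25
tool_pos: [0.6185, -0.0691, 0.0187]
tool_rot: [0.003, 0.178, 0.984, -0.0]
contact_force: [0.7, -0.3, 8.5]
gripper_width: 0.002
grasp_force: 4.0
```

Emit:
move_arm(increments=[0, 0, -15, 0, 0, 0, 0, -30, 0, 0, 0, 0, -30, 0, 0, 0, 0, -30, 0, 0, 0, 0, 0, 0, 0])

```text
time: 18.67
tool_pos: [0.6204, -0.0697, 0.1289]
tool_rot: [0.006, 0.178, 0.984, -0.0]
contact_force: [2.2, -1.0, 0.5]
gripper_width: 0.002
grasp_force: 0.0
```

```bash
python3 go.py 623.5 296 120
```

```text
t 18.6667 tcp [620.4 -69.7 128.9] shift [125.6 343.5   7.9] rows 10 per row [12.6 34.3  0.8] tilt [ 0.012 -0.003 -1.   ] grip 0.002328587439084164 0.0
```

The gripper closed on nothing. Looking.

Emit:
move_arm(increments=[30, 0, 0, 0, 1, 30, 0, 0, 0, 1, 30, 0, 0, 0, 1, 30, 0, 0, 0, 1, 0, 0, 0, 0, 1, 0, 0, 0, 0, 1])

```text
time: 19.17
tool_pos: [0.5024, -0.0261, 0.1201]
tool_rot: [-0.0, 0.178, 0.984, -0.0]
contact_force: [0.1, -0.2, 0.7]
gripper_width: 0.842
grasp_force: 0.0
```

```bash
python3 - <<'E'
from h import *
import pickle
for n in("top","side"):
    f=manip.grab_frame(n); pickle.dump(f,open(n+"1.pkl","wb"))
    i=f["image"][130:330,200:460] if n=="top" else f["image"][140:340,240:500]
    cv2.imwrite(f"pics/miss_{n}.png",cv2.resize(i,None,fx=3,fy=3))
E
```

```text
(no output)
```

View pics/miss_top.png

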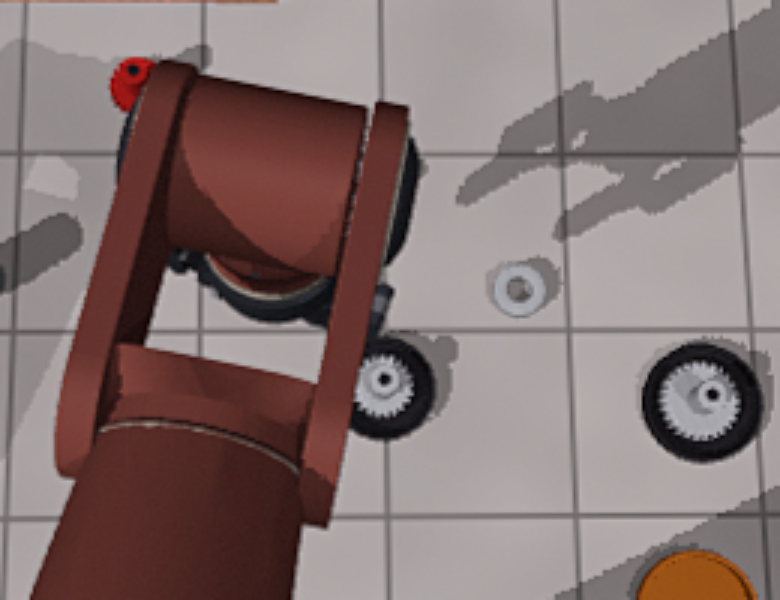

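View pics/miss_side.png

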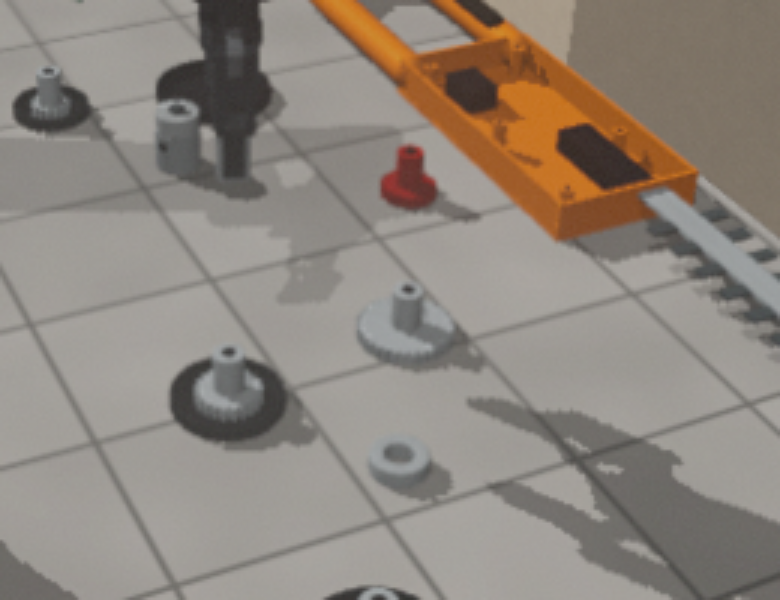

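```bash
python3 - <<'E'
from meas import *
import pickle
g0=pickle.load(open("side0.pkl","rb"));g=pickle.load(open("side1.pkl","rb"))
a=bore(g0,(374,233),3);b=bore(g,(375.7,236.5),3)
print(a,b,ray(g0,[a],.04)*1000,ray(g,[b],.04)*1000)
E
python3 go.py 560 -69 120
```

```text
(np.float64(373.9298245614035), np.float64(233.39473684210526)) (np.float64(375.64), np.float64(236.0)) [[615.71186963 -67.59425335  40.        ]] [[614.5328131  -77.39328746  40.        ]]
t 19.2667 tcp [504.4 -26.8 121.2] shift [-66.9 -20.    1.3] rows 2 per row [-33.4 -10.    0.7] tilt [ 0.001 -0.    -1.   ] grip 0.9934599901704757 0.0
```

The largest gear is still upright, but it shifted about 10 mm in −y, with its hub now at side (375.6,236). I'll retry at the new position, closing in stages and from slightly higher.

```bash
python3 go.py 615.5 -79 110
```

```text
t 19.2667 tcp [504.4 -26.8 121.2] shift [-122.3   -9.8   11.4] rows 4 per row [-30.6  -2.5   2.8] tilt [ 0.001 -0.    -1.   ] grip 0.9934599901704757 0.0
```

Emit:
move_arm(increments=[-30, -2, 0, 0, 1, -30, -2, 0, 0, 1, -30, -3, 0, 0, 1, -30, -3, 0, 0, 1, 0, 0, 30, 0, 1, 0, 0, 0, 0, 1, 0, 0, 0, 0, 1, 0, 0, 0, 0, 1])

```text
time: 19.93
tool_pos: [0.6128, -0.0782, 0.091]
tool_rot: [-0.0, 0.178, 0.984, 0.0]
contact_force: [1.0, 0.4, -0.3]
gripper_width: 1.001
grasp_force: 0.0
```

```bash
python3 go.py 615.5 -79 20; python3 - <<'E'
from meas import *
g=manip.grab_frame("side"); b=bore(g,(375.7,236.2),3); print(b,ray(g,[b],.04)*1000)
cv2.imwrite("pics/hov2.png",cv2.resize(g["image"][160:290,310:440],None,fx=4,fy=4))
E
```

```text
t 19.9333 tcp [612.8 -78.2  91. ] shift [-2.9  0.2 71. ] rows 2 per row [-1.4  0.1 35.5] tilt [-0.001  0.    -1.   ] grip 1.0005049002890631 0.0
(np.float64(375.5882352941176), np.float64(236.0)) [[614.43292217 -77.35015086  40.        ]]
```

View pics/hov2.png

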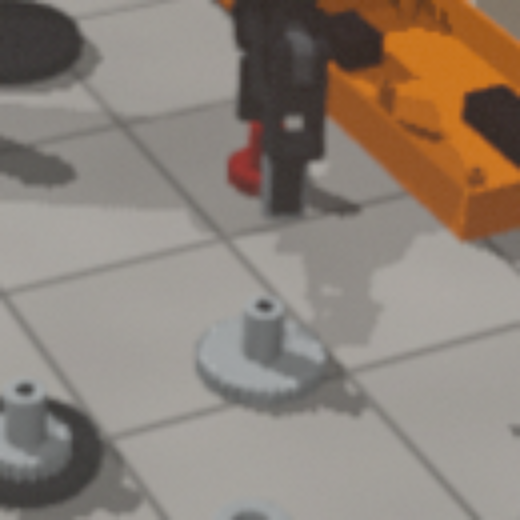

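```bash
python3 - <<'E'
from h import *
g=manip.grab_frame("side"); s=manip.state(); R=rot(s["tool_rot"]); p=s["tool_pos"]
print(proj(g,[p+R@np.array([0,y,-.013]) for y in(-.05,0,.05)]), proj(g,[[.6155,-.079,.04]]))
E
```

```text
[[380.75716511 223.91539921]
 [377.22536943 210.02914137]
 [373.93870385 197.14573324]] [[376.41079448 236.30275162]]
```

Emit:
move_arm(increments=[-3, 0, 30, 0, 1, 0, 0, 25, 0, 1, 0, 0, 10, 0, 1, 0, 0, 7, 0, 1, 0, 0, 0, 0, 1, 0, 0, 0, 0, 0.5, 0, 0, 0, 0, 0.5, 0, 0, 0, 0, 0.5])

```text
time: 20.7
tool_pos: [0.6167, -0.0795, 0.021]
tool_rot: [0.002, 0.178, 0.984, -0.0]
contact_force: [0.1, 0.6, -0.0]
gripper_width: 0.603
grasp_force: 0.0
```

Emit:
move_arm(increments=[0, 0, 0, 0, 0.5])

```text
time: 20.78
tool_pos: [0.6164, -0.0794, 0.0204]
tool_rot: [0.001, 0.178, 0.984, -0.0]
contact_force: [-0.5, 0.7, 0.0]
gripper_width: 0.502
grasp_force: 0.0
```

```bash
python3 - <<'E'
from h import *
g=manip.grab_frame("side"); f=manip.grab_frame("top")
cv2.imwrite("pics/cl.png",cv2.resize(np.hstack([g["image"][180:280,320:420],f["image"][140:240,265:365]]),None,fx=4,fy=4))
E
```

```text
(no output)
```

View pics/cl.png

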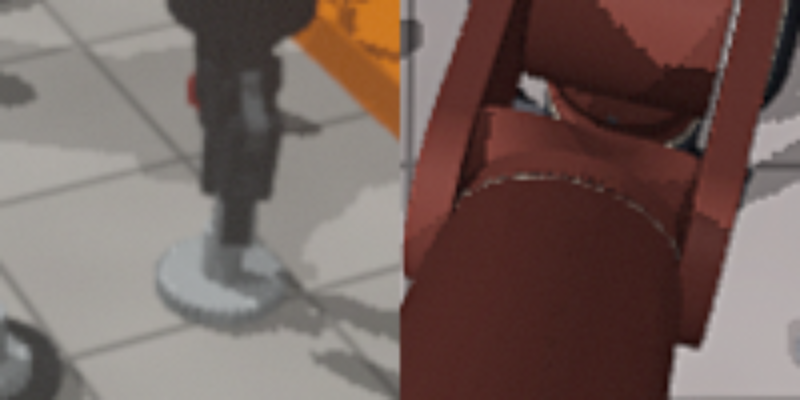

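The finger sits ~3 mm to the +x side of the hub (side: finger 379, hub 375.5). I'll shift +3 in tool x, then close.

Emit:
move_arm(increments=[3, 0, 1, 0, 0.5, 0, 0, 0, 0, 0.35, 0, 0, 0, 0, 0.3, 0, 0, 0, 0, 0, 0, 0, 0, 0, 0])

```text
time: 21.3
tool_pos: [0.6135, -0.0783, 0.0191]
tool_rot: [0.001, 0.178, 0.984, -0.0]
contact_force: [-0.1, -0.5, -0.4]
gripper_width: 0.027
grasp_force: 0.0
```

Emit:
move_arm(increments=[0, 0, 0, 0, 0, 0, 0, 0, 0, 0, 0, 0, 0, 0, 0])

```text
time: 21.55
tool_pos: [0.6133, -0.0783, 0.0188]
tool_rot: [0.001, 0.178, 0.984, -0.0]
contact_force: [0.7, -0.3, 5.1]
gripper_width: -0.003
grasp_force: 2.3
```

Emit:
move_arm(increments=[0, 0, -20, 0, 0, 0, 0, -30, 0, 0, 0, 0, -30, 0, 0, 0, 0, 0, 0, 0])

```text
time: 21.88
tool_pos: [0.6163, -0.079, 0.1046]
tool_rot: [0.005, 0.178, 0.984, -0.0]
contact_force: [1.4, -1.1, 1.2]
gripper_width: 0.001
grasp_force: 0.0
```

```bash
python3 - <<'E'
from meas import *
import pickle
g=manip.grab_frame("side"); pickle.dump(g,open("side2.pkl","wb")); s=manip.state(); p=s["tool_pos"];print(p,s["gripper_width"])
print(proj(g,[p,p+[0,0,.02],[.6155,-.079,.04],[.6255,-.079,.04],[.6155,-.069,.04],[.6155,-.079,.05]]))
b=bore(g,(375.7,236.2),5); print(b,ray(g,[b],.04)*1000)
cv2.imwrite("pics/m2.png",cv2.resize(g["image"][170:270,320:440],None,fx=6,fy=6,interpolation=cv2.INTER_CUBIC))
E
```

```text
[ 0.61504823 -0.07869709  0.10192017] -0.0002491054707281625
[[378.03835917 211.40663226]
 [378.66752327 203.02677488]
 [376.41079448 236.30275162]
 [380.60265042 235.20577504]
 [374.15590662 233.77098649]
 [376.71054935 232.39359176]]
(np.float64(375.4714285714286), np.float64(235.65714285714284)) [[614.79613651 -76.15826472  40.        ]]
```

View pics/m2.png

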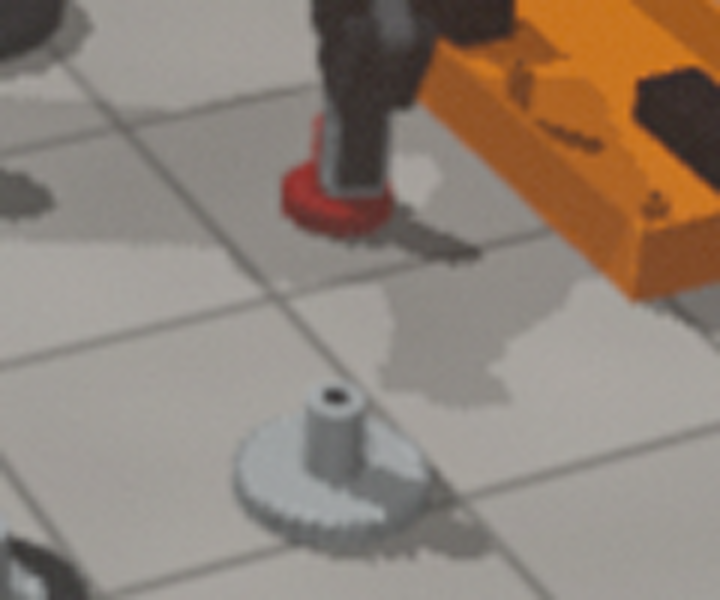

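```bash
python3 - <<'E'
from h import *
import pickle
g=pickle.load(open("side0.pkl","rb"))
Y=np.array([.351,.936,0])
def pr(t,p,back,half): print(t,np.round(proj(g,[np.array(p)+[0,0,back]-Y*half,np.array(p)+[0,0,back]]),1).tolist())
pr("hov seen 273,173 ",[.4635,.1182,.111],.013,.05)
pr("cl seen 379,241",[.6164,-.0794,.0204],.006,.028)
pr("hov2 seen 381,213",[.6128,-.0782,.091],.013,.05)
pr("m2 seen 379,202",[.6150,-.0787,.1019],0,.007)
s0=[.2192,.5847,.2089]; pr("start seen 119,77",s0,.013,.05)
print(manip.state()["joint_pos"],manip.state()["joint_efforts"])
E
```

```text
hov seen 273,173  [[273.8, 184.3], [274.3, 172.9]]
cl seen 379,241 [[378.3, 249.5], [376.5, 241.6]]
hov2 seen 381,213 [[380.5, 224.6], [377.0, 210.7]]
m2 seen 379,202 [[378.5, 213.3], [378.0, 211.4]]
start seen 119,77 [[122.1, 87.4], [127.0, 80.8]]
[-2.47204960e-01  1.24269741e-01  1.72273581e+00 -1.93175003e-05
  1.28770125e+00 -1.45923904e+00] [ 8.25948198e-02 -4.06838143e+01 -3.48394561e+01  3.58242847e-03
  1.02569314e-01 -2.08803684e-06]
```

The shut fingertips show at side (379,202), 10 rows above where the reported TCP projects. The same gap appears in every earlier view, so the real tips sit about 22 mm above the reported TCP. The earlier grasps therefore held only the hub tops, and the two misses closed just above the hub at (375.5,235.7). I'll go down to a reported z of about 5 mm.

Emit:
move_arm(increments=[0, 0, 0, 0, 1, 0, 0, 0, 0, 1, 0, 0, 0, 0, 1, 0, 0, 0, 0, 1, 0, 0, 0, 0, 1, 0, 0, 30, 0, 1, 0, 0, 30, 0, 1, 0, 0, 15, 0, 1])

```text
time: 22.6
tool_pos: [0.6102, -0.0775, 0.0191]
tool_rot: [-0.003, 0.178, 0.984, 0.0]
contact_force: [-0.1, 0.1, -0.9]
gripper_width: 1.002
grasp_force: 0.0
```

Emit:
move_arm(increments=[0, 0, 8, 0, 1, 0, 0, 6, 0, 1, 0, 0, 4, 0, 1, 0, 0, 3, 0, 1, 0, 0, 0, 0, 1])

```text
time: 23.02
tool_pos: [0.6131, -0.0782, 0.0025]
tool_rot: [0.0, 0.178, 0.984, -0.0]
contact_force: [0.4, -0.1, -1.0]
gripper_width: 0.997
grasp_force: 0.0
```

Emit:
move_arm(increments=[0, 0, 0, 0, 0, 0, 0, 0, 0, 0, 0, 0, 0, 0, 0, 0, 0, 0, 0, 0, 0, 0, 0, 0, 0, 0, 0, 0, 0, 0, 0, 0, 0, 0, 0, 0, 0, 0, 0, 0])

```text
time: 23.68
tool_pos: [0.613, -0.0782, 0.0026]
tool_rot: [0.0, 0.178, 0.984, -0.0]
contact_force: [0.1, -0.2, 4.1]
gripper_width: 0.232
grasp_force: 59.0
```

Emit:
move_arm(increments=[0, 0, -15, 0, 0, 0, 0, -30, 0, 0, 0, 0, -30, 0, 0, 0, 0, -30, 0, 0, 0, 0, 0, 0, 0, 0, 0, 0, 0, 0])

```text
time: 24.18
tool_pos: [0.6137, -0.0783, 0.1086]
tool_rot: [0.002, 0.178, 0.984, -0.0]
contact_force: [0.4, 0.4, -2.7]
gripper_width: 0.232
grasp_force: 58.9
```

```bash
python3 go.py 623.5 296 105
```

```text
t 24.1833 tcp [613.7 -78.3 108.6] shift [122.3 353.9   3.4] rows 10 per row [12.2 35.4  0.3] tilt [ 0.004 -0.001 -1.   ] grip 0.23184417603606441 58.89816999435425
```

Emit:
move_arm(increments=[12, 35, 0, 0, 0, 12, 35, 0, 0, 0, 12, 35, 0, 0, 0, 12, 35, 0, 0, 0, 12, 35, 0, 0, 0, 12, 35, 0, 0, 0, 12, 35, 0, 0, 0, 12, 35, 0, 0, 0])

```text
time: 24.85
tool_pos: [0.6186, 0.2191, 0.103]
tool_rot: [-0.003, 0.178, 0.984, -0.001]
contact_force: [0.3, -0.0, -2.1]
gripper_width: 0.227
grasp_force: 59.1
```

Emit:
move_arm(increments=[12, 35, 0, 0, 0, 13, 36, 0, 0, 0, 0, 0, 0, 0, 0, 0, 0, 0, 0, 0, 0, 0, 0, 0, 0])

```text
time: 25.27
tool_pos: [0.6208, 0.2924, 0.1038]
tool_rot: [-0.002, 0.178, 0.984, -0.001]
contact_force: [1.1, 0.2, -3.2]
gripper_width: 0.228
grasp_force: 59.3
```

```bash
python3 go.py 623.5 296 6
```

```text
t 25.2667 tcp [620.8 292.4 103.8] shift [-1.6  4.7 97.8] rows 3 per row [-0.5  1.6 32.6] tilt [-0.005 -0.002 -1.   ] grip 0.22839230001795427 59.32377755641937
```

Emit:
move_arm(increments=[0, 3, 25, 0, 0, 0, 0, 30, 0, 0, 0, 0, 25, 0, 0, 0, 0, 8, 0, 0, 0, 0, 0, 0, 0, 0, 0, 0, 0, 0])

```text
time: 25.77
tool_pos: [0.6236, 0.2948, 0.0187]
tool_rot: [-0.0, 0.179, 0.984, -0.0]
contact_force: [-0.9, -0.1, -1.8]
gripper_width: 0.229
grasp_force: 59.5
```

```bash
python3 go.py 623.5 296 6;python3 - <<'E'
from h import *
g=manip.grab_frame("side");f=manip.grab_frame("top")
a=f["image"][130:250,90:210];b=g["image"][110:230,250:370]
cv2.imwrite("pics/pl4.png",cv2.resize(np.hstack([a,b]),None,fx=3,fy=3))
E
```

```text
t 25.7667 tcp [623.6 294.8  18.7] shift [ 0.5  1.1 12.7] rows 1 per row [ 0.5  1.1 12.7] tilt [-0.001 -0.    -1.   ] grip 0.22913127002370126 59.4637405872345
```

View pics/pl4.png

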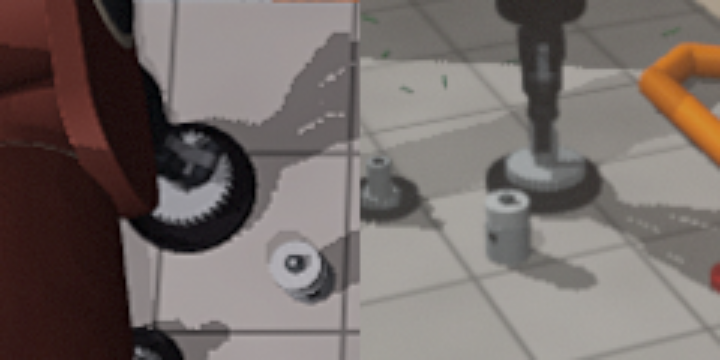

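The largest gear hangs centred over the largest dish: top ≈(152,190), side ≈(311,168). Lowering.

Emit:
move_arm(increments=[0, 0, 6, 0, 0, 0, 0, 4, 0, 0, 0, 0, 2, 0, 0, 0, 0, 0, 0, 0, 0, 0, 0, 0, 0])

```text
time: 26.28
tool_pos: [0.6234, 0.2959, 0.0068]
tool_rot: [-0.0, 0.178, 0.984, -0.0]
contact_force: [0.7, 0.6, -3.2]
gripper_width: 0.226
grasp_force: 59.5
```

Emit:
move_arm(increments=[0, 0, 1, 0, 0, 0, 0, 1, 0, 0, 0, 0, 0, 0, 0, 0, 0, 0, 0, 0])

```text
time: 26.62
tool_pos: [0.6239, 0.2961, 0.0056]
tool_rot: [0.0, 0.178, 0.984, 0.0]
contact_force: [-1.0, 0.5, 2.5]
gripper_width: 0.224
grasp_force: 59.8
```

Touched down. Release, rise, and move aside for a final look.

Emit:
move_arm(increments=[0, 0, -1, 0, 0.5, 0, 0, 0, 0, 1, 0, 0, 0, 0, 1, 0, 0, 0, 0, 1, 0, 0, 0, 0, 1, 0, 0, -10, 0, 1, 0, 0, -30, 0, 1, 0, 0, -30, 0, 1])

```text
time: 27.28
tool_pos: [0.622, 0.2953, 0.0751]
tool_rot: [-0.002, 0.178, 0.984, -0.001]
contact_force: [0.7, -0.0, 0.7]
gripper_width: 0.998
grasp_force: 0.0
```

Emit:
move_arm(increments=[0, 0, -30, 0, 1, 0, 0, -30, 0, 1, 30, 20, 0, 0, 1, 30, 20, 0, 0, 1, 30, 20, 0, 0, 1, 30, 20, 0, 0, 1, 30, 20, 0, 0, 1, 30, 20, 0, 0, 1])

```text
time: 27.95
tool_pos: [0.4962, 0.4727, 0.1371]
tool_rot: [0.0, 0.179, 0.984, 0.0]
contact_force: [0.9, 0.3, -0.3]
gripper_width: 1.006
grasp_force: 0.0
```

Emit:
move_arm(increments=[30, 20, 0, 0, 1, 30, 20, 0, 0, 1, 30, 20, 0, 0, 1, 30, 20, 0, 0, 1, 0, 0, 0, 0, 1, 0, 0, 0, 0, 1])

```text
time: 28.45
tool_pos: [0.4115, 0.5899, 0.1367]
tool_rot: [0.0, 0.177, 0.984, 0.0]
contact_force: [0.4, -0.4, -0.1]
gripper_width: 1.001
grasp_force: 0.0
```

```bash
python3 - <<'E'
from meas import *
print(manip.state()["tool_pos"])
f=manip.grab_frame("top")
cv2.imwrite("pics/end.png",cv2.resize(f["image"][140:300,100:480],None,fx=2.1,fy=2.1))
for n,(x,y) in dict(small=(482.5,322),med=(469,-101),large=(457,-339),largest=(624,294)).items():
    q=proj(f,[[x/1000,y/1000,.043]])[0]
    im=f["image"][int(q[1])-22:int(q[1])+23,int(q[0])-22:int(q[0])+23].max(2)
    g=f["image"].max(2); x0,y0=int(q[0])-22,int(q[1])-16
    # gear disc: bright blob within the dish
    m=np.zeros_like(g); c=proj(f,[[x/1000,y/1000,.008]])[0]; cv2.circle(m,tuple(int(round(v)) for v in c),{"small":12,"med":15,"large":17,"largest":20}[n],255,-1)
    b=((g>70)&(m>0)).astype(np.uint8); cs,_=cv2.findContours(b,0,2); cc=max(cs,key=cv2.contourArea)
    (u,v),r=cv2.minEnclosingCircle(cc); w=ray(f,[[u,v]],.013)[0]*1000
    print(n,"disc",np.round(w[:2]),"dish",x,y,"r px",round(r,1))
E
```

```text
[0.41152846 0.58992674 0.13669815]
small disc [483. 325.] dish 482.5 322 r px 9.0
med disc [ 470. -100.] dish 469 -101 r px 10.4
large disc [ 458. -337.] dish 457 -339 r px 13.4
largest disc [628. 296.] dish 624 294 r px 15.7
```

View pics/end.png

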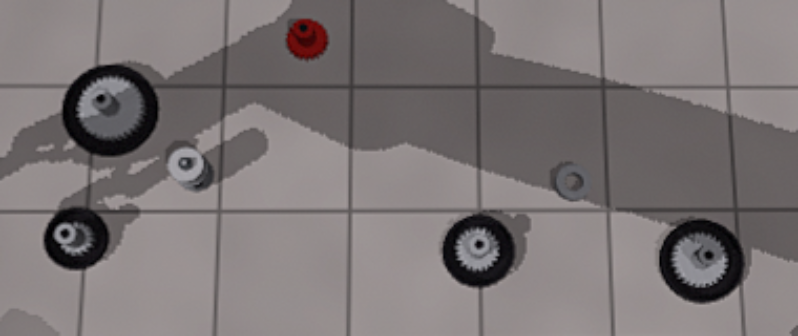

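All four gears lie flat and centred in their own dishes. The motor and the bearing are where they started.

```bash
python3 -c "
from plant import manip; print(manip.job_done())"
```

```text
the job is handed in; nothing more can be done
None
```

The job is handed in: all four gears lie flat, hub up, within about 5 mm of the centre of their own dishes in the last picture; the largest took three grasps and was nudged about 10 mm on the bench, and the motor and bearing ring are where they started.

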